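# Dial open and take off the padlock that locks a weld nest's cover

## Task

The clear cover of the weld nest is locked by a red combination padlock that lies on the tooling plate with its shackle through the hasp staple: turn its dial clockwise until the yellow mark clicks in at the white index line on the case, then back anticlockwise until the blue mark clicks in at that line. Then take the padlock by its case, draw it straight back from the cover until the shackle has slid fully out, shift it forward just far enough that the staple stands free in the gap between the short leg's tip and the case, and lift it off. Finish while still holding the padlock up in the gripper, level with its dial up and its shackle open, about 20 cm above the bench; leave the brass bar, the bottle, the parts tray and the screwdriver where they are.

Things in the scene. Friction and masses are not known exactly. Their poses are not given: they have to be found in the camera images.
- nest_plate: Aluminium tooling plate, 320 x 240 x 16 mm, fixed flat on the bench at any yaw up to 0.35 rad. Origin: centre of its underside; x points from the padlock side to the cover, y left, z up. The rear half (plate x 0 to 0.15) carries the nest under a clear hinged cover 90 mm high, 190 mm wide (not to be moved); the front half is a bare apron, top at z 0.016, on which the padlock lies.
- staple_eye (a point): Centre of the eye of the upright steel hasp staple fixed on the plate at plate (-0.060, -0.016), 12 mm above the plate's top. The staple is 4 mm thick along plate x, 22 mm wide, 24 mm high; the eye is a 13 mm hole along plate x, and the padlock's short shackle leg runs through it. The cover's front wall stands 60 mm beyond (+x); the flat hasp leaf at its foot is 4 mm high.
- padlock: Loose red combination padlock, 0.38 to 0.55 kg, lying flat, dial up. Case 54 (x) x 50 (y) x 24 (z) mm. Origin: centre of the case's underside; x points to the shackle side (to the cover), z up. Grip from above across the 50 mm (along y), pads low on the sides; 35 mm is free at either side. Case face on the shackle side at x 0.027; at the start the staple's middle is 6 to 14 mm ahead of it.
- dial (a joint): Dial angle, rad, growing clockwise seen from above, no stops. 0: blue mark at the index; 1.178: yellow mark there. Starts within +-0.5. 16 notches, one each 0.393 rad (0, 0.393, ...); 0.04 N m turns it over a click. Opens only after clockwise to 1.178 (within 0.15), then anticlockwise to 0 (within 0.12). A click too far at yellow spoils it: only more than a whole turn back could mend that.
- dial_knob (a point): Mid height of the dial's fluted black finger knob, on the dial's axis, at padlock (0, 0, 0.0355): 24 mm in diameter, 12 mm high, from 6 mm below this point to 6 mm above. It stands on the dial disc (44 mm in diameter, 5 mm high), which lies on the middle of the padlock's case.
- index_mark (a point): White index line (4 x 5 mm) on the top of the padlock's red case, just off the dial's edge on the shackle side, at padlock (0.0248, 0, 0.0245).
- yellow_mark (a point): Yellow mark (9 x 6.5 mm) on the top of the black dial disc, 17.2 mm from its axis: the first mark of the combination. Turns with the dial. The blue mark is 1.178 rad clockwise from it.
- blue_mark (a point): Blue mark (9 x 6.5 mm) on the top of the black dial disc, 17.2 mm from its axis: the second mark of the combination. Turns with the dial. The other notches bear thin grey ticks.
- shackle (a joint): How far the shackle has slid out of the case, m, along padlock +x: 0 locked, 0.016 fully out (a stop). About 1 mm of play while locked. Slides straight, does not swivel, stays where it is left (1.5 N moves it). Drawing the case back by 4 to 12 mm brings the shackle's bow against the staple, about 16 mm more draws the shackle out.
- shackle_tip (a point): Tip of the short shackle leg: at padlock (0.022, -0.016, 0.012) locked, 5 mm deep in the case; (0.038, -0.016, 0.012) fully out, 11 mm clear of the case's face. The shackle is a 7 mm round U lying 12 mm above the padlock's underside, its long leg (stays in the case) at y +0.016, its short leg at y -0.016.
- shackle_bow (a point): Middle of the shackle's bow (7 mm round bar): at padlock (0.0505, 0, 0.012) when locked, (0.0665, 0, 0.012) when fully out.
- clamp_bar: Brass bar 50 x 22 x 14 mm, loose on the plate's apron to one side of the padlock; origin at the centre of its underside. To be left alone.
- solvent_bottle: White plastic bottle with blue cap, 60 mm in diameter, 130 mm high, standing on the bench; origin at the centre of its underside. To be left alone.
- parts_tray: Blue open tray 160 x 110 x 40 mm with small teal parts, on the bench; origin at the centre of its underside. To be left alone.
- screwdriver: Screwdriver with orange handle, 170 mm long, lying on the bench along its own x; origin under its middle. To be left alone.
There are look-alikes about, which are no part of the job. What is meant by the padlock is not green, orange or turquoise, and is the smaller of those in its own colour.

How it is judged:
On the way, in this order (a step that is already met when the one before it is completed fails the run):
1. the dial stands at the yellow mark (within 0.15 rad) (value of joint dial between 1.028 and 1.328 rad), for 0.1 s.
2. the dial stands at the blue mark (within 0.15 rad) (value of joint dial between -0.15 and 0.15 rad), for 0.1 s.
3. the shackle is pulled out by 14 mm or more (value of joint shackle above 0.014 m), for 0.1 s.
At the end, for the whole second after the job is handed in: The padlock is held in the gripper at rest (fingers press on it with more than 2 N, it moves slower than 3 cm/s), its underside more than 16 cm above the bench, dial up within 0.3 rad of level, shackle out by more than 13 mm, touching neither plate, staple nor cover (height (world z) of padlock above 0.16 m and value of joint shackle above 0.013 m and angle between padlock's own z axis and vertical below 0.3 rad and contact force between the fingers and padlock above 2 N and contact force between padlock and nest_plate below 0.05 N and linear speed of padlock below 0.03 m/s); the arm keeps its last pose, push and grip.
It fails at once if the brass bar is shifted by more than 3 cm or tipped (distance of clamp_bar from where it was at the start of the episode above 0.03 m or angle between clamp_bar's own z axis and vertical above 0.5 rad).
It fails at once if the bottle is shifted by more than 3 cm or tipped (distance of solvent_bottle from where it was at the start of the episode above 0.03 m or angle between solvent_bottle's own z axis and vertical above 0.5 rad).
It fails at once if the parts tray is shifted by more than 3 cm or tipped (distance of parts_tray from where it was at the start of the episode above 0.03 m or angle between parts_tray's own z axis and vertical above 0.5 rad).
It fails at once if the screwdriver is shifted by more than 3 cm or tipped (distance of screwdriver from where it was at the start of the episode above 0.03 m).
It also fails if it takes over 54 s, if anything falls off the work surface, if the arm or the gripper's body presses on something with over 40 N, if the wrist force passes 120 N, or if a joint passes its speed limit or range.

## Robot

A 7-joint arm with a two-finger parallel gripper is mounted at the origin on the work surface. World frame = base frame: x ahead of the robot, y to its left, z up, the work surface at z = 0. Lengths are in m, angles in rad, forces in N, time in s.
With the tool pointing down it reaches from about 0.4 to 0.875 m from the base axis. Payload 6.5 kg.
Tool frame: the origin (TCP) lies at the very end of the fingers, on their centre line; the grasp point (between the pads) lies arm.grasp_offset behind it (arm.grasp_offset is the distance from the TCP to the grasp point, in m); y points along the fingers, x is the direction in which the jaws open and shut, and the axes are right-handed (so a half turn about y gives the same grasp; the last joint's range is limited). The gripper opens to 85 mm and grips with 20 to 120 N. Pads are 22 mm wide; open, the fingers measure 114 mm over their backs; the gripper's body (76 mm by 85 mm) begins 54 mm behind the grasp point. The pads swing forward as they close: fully open they stand 13 mm farther back than shut.
Start: joints at [1.15, 0.536, -0.004, 1.538, 0.003, 1.067, -0.071], TCP at [0.226, -0.61, 0.209] pointing down, gripper open.
Joint ranges: [-2.7, 2.7], [-0.37, 2.16], [-1.27, 1.26], [0.24, 2.4], [-1.31, 4.45], [0.19, 1.91], [-2.76, 2.76]. Speed limits (rad/s): [2.39, 2.39, 3.14, 3.14, 3.14, 3.14, 3.14].

## Interface

Orientations are given as [roll, pitch, yaw] about the fixed x, y, z axes, in that order (R = Rz(yaw) Ry(pitch) Rx(roll)).
In Python, from bench import arm gives the robot as it stands. The module is installed in compiled form; this text tells all that it offers.
- The arm moves only by the tool arm_command, never from a script. Its argument "motion" is a list of rows, each a list of 5 numbers: the shift along the tool's x, y, z in mm, then the turn about the tool's y in rad, then the closure, from 0 (fully open) to 1 (shut). In form: [[dx, dy, dz, turn, jaw], ...]. A call has 1 to 20 rows; each row is the pose to reach, as a shift and turn from the pose commanded when the call began, along the tool's axes at that moment; what a row does not reach only later rows make up. A row lasts 1/8 s, in which the tool goes at most 62.5 mm and 10.7 degrees, less where a joint would pass 70% of its speed; a pose out of reach is approached as far as the arm can. A call with a gripper value outside its range is refused whole. The fingers move at their own pace and stop on an object; "newtons" is the grip in N (left out, the last holds). Time passes only in rows, so rows that repeat a pose let the fingers close. It gives the time, the measured TCP pose, the force and the opening at its end, in the units of the state.
- arm.observe(): the state, without advancing time (a new reading comes with each control period).
- arm.get_image(name): name is "scene" or "top"; returns a dict with "color" (400x640x3 uint8, red, green, blue), "z_map" (400x640 float32, m along the optical axis (not along the pixel's ray), 0 where there is no reading), "fx", "fy", "cx", "cy" (pixels), "view" (4x4, takes a point from world to camera coordinates). Camera axes: x right, y down, z forward; pixel columns grow to the right and rows downward; lengths in m; the calibration is good to about 2 mm. A picture is of the moment at which its call begins.
- arm.hand_in(): hands the job in, once; it reports no verdict.
The state is a dict: "time": time; "q": joint angles; "dq": joint speeds; "tau": joint torques, N m; "eef_pos": TCP position; "eef_rot": TCP orientation; "force": force on the tool from outside, world axes, zero at the start; "moment": the same for the moment, N m; "finger_gap": finger opening in m.
Only numpy, scipy, OpenCV 4.12 (cv2) and the standard library are available. Lean on these libraries where they do the work, as an engineer would, in place of code of your own. Each camera call takes 0.05 s, during which the arm holds its last target.

## Working session

There is one attempt and no reset: what is moved stays moved. The work goes in short steps, Python scripts to look and compute and a tool call to move; the robot and the scene stay as the last step left them, time stands still between calls to the robot, and variables do not carry over. Pictures are saved under pics/ and viewed, and the job is handed in when it is done.

Besides the shell and the picture viewer there is one more tool, called after "Request:" in YAML: its name, and indented under it one key for each argument. arm_command: Moves the arm, as the interface text tells. Its arguments: {"type":"object","properties":{"motion":{"type":"array"},"newtons":{"type":"number"}},"required":["motion"]}

```bash
mkdir -p pics
python3 - <<'E'
from bench import arm
import cv2,numpy as np
s=arm.observe()
for k in s: print(k,s[k])
print(arm.grasp_offset)
for n in("scene","top"):
    d=arm.get_image(n); cv2.imwrite(f"pics/{n}0.png",d["color"][:,:,::-1]); np.savez(f"pics/{n}0.npz",**d)
    print(n,d["fx"],d["fy"],d["cx"],d["cy"],d["view"])
E
```

```text
time 0.0
q [ 1.14979032  0.53715918 -0.00446461  1.53888723  0.0025869   1.06728786
 -0.07122159]
dq [ 0.00012661  0.00121873  0.00109575 -0.00074472 -0.00051841 -0.00129929
 -0.00026609]
tau [-4.78135353e-04 -5.83411682e+01  1.04892254e+00 -2.59109938e+01
  1.25109378e-02  9.54230869e-03  2.36004053e-05]
eef_pos [ 0.22557931 -0.60887999  0.2077119 ]
eef_rot [-1.57089906  0.00173288 -1.21592402]
force [-0.0125267   0.35489551 -0.34170621]
moment [ 0.01426637 -0.00213451 -0.02585819]
finger_gap 0.08530271688694621
0.0187
scene 442.04871143456296 442.04871143456296 323.5854424806278 206.44014429193106 [[-0.5851071   0.81079622  0.01609907  0.31287986]
 [ 0.61160944  0.45422707 -0.6477744  -0.23387335]
 [-0.53252566 -0.36917106 -0.7616621   1.52527501]
 [ 0.          0.          0.          1.        ]]
top 455.78706917322853 455.78706917322853 322.7239589392122 200.16236041367668 [[ 2.69635872e-03 -9.99996100e-01 -7.27601817e-04 -4.17543625e-03]
 [-9.87188843e-01 -2.54574656e-03 -1.59535913e-01  4.85119191e-01]
 [ 1.59533439e-01  1.14844645e-03 -9.87191857e-01  1.43951435e+00]
 [ 0.00000000e+00  0.00000000e+00  0.00000000e+00  1.00000000e+00]]
```

View pics/scene0.png

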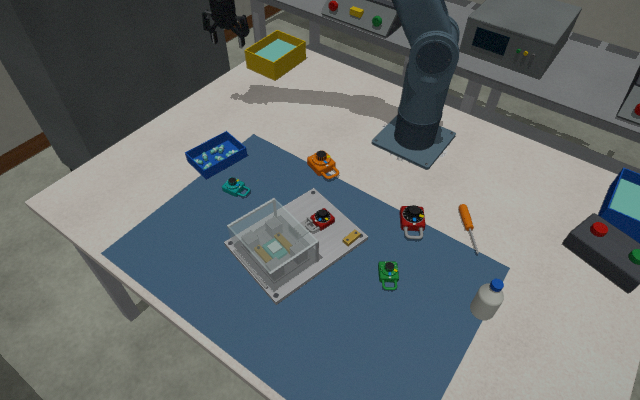

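View pics/top0.png

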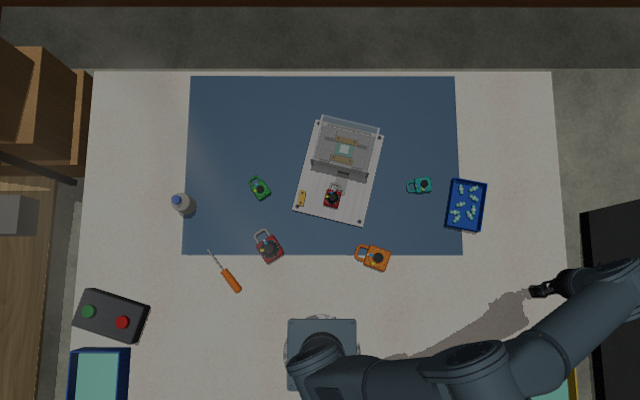

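The target is the small red padlock on the plate's apron (top view about (332,196), scene about (321,218)). The larger red padlock at top (268,246) is the look-alike. I'll zoom in on both views.

```bash
cat > h.py <<'E'
import numpy as np,cv2
def load(n): return dict(np.load(f"pics/{n}.npz"))
def ray(d,u,v,z):
    V=d["view"];R=V[:3,:3];t=V[:3,3];c=-R.T@t
    r=R.T@np.array([(u-d["cx"])/d["fx"],(v-d["cy"])/d["fy"],1.])
    return c+r*(z-c[2])/r[2]
def proj(d,p):
    q=d["view"][:3,:3]@np.asarray(p)+d["view"][:3,3]
    return np.array([d["fx"]*q[0]/q[2]+d["cx"],d["fy"]*q[1]/q[2]+d["cy"]])
def crop(n,u0,v0,w,h,k,out):
    d=load(n); im=d["color"][v0:v0+h,u0:u0+w,::-1]
    cv2.imwrite(out,cv2.resize(im,None,fx=k,fy=k,interpolation=cv2.INTER_CUBIC))
E
python3 - <<'E'
from h import *
crop("top0",285,105,105,130,5,"pics/topz.png")
crop("top0",315,175,36,40,14,"pics/topzz.png")
crop("scene0",300,200,45,35,16,"pics/scz.png")
E
```

```text
(no output)
```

View pics/topz.png

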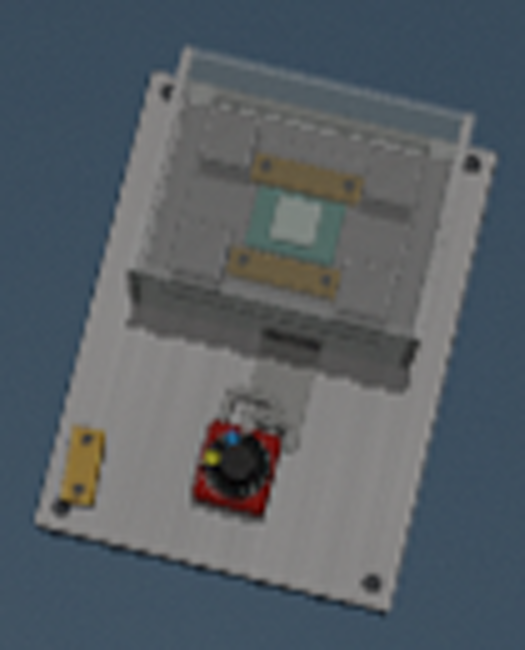

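View pics/topzz.png

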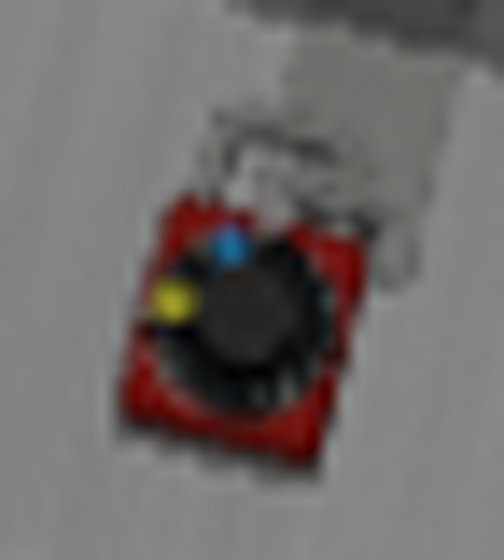

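View pics/scz.png

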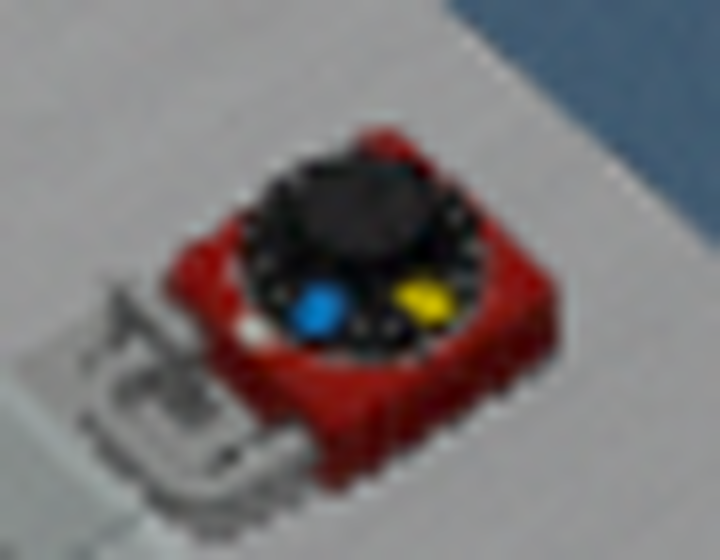

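```bash
cat > meas.py <<'E'
from h import *
import sys
def cent(d,box,lo,hi):
    hsv=cv2.cvtColor(d["color"],cv2.COLOR_RGB2HSV); m=cv2.inRange(hsv,lo,hi); k=np.zeros_like(m);u0,v0,u1,v1=box;k[v0:v1,u0:u1]=1;m=m*k
    ys,xs=np.nonzero(m); w=hsv[ys,xs,1].astype(float)
    return np.array([np.average(xs,weights=w),np.average(ys,weights=w)]),len(xs)
def redbox(d,box):
    hsv=cv2.cvtColor(d["color"],cv2.COLOR_RGB2HSV)
    m=cv2.inRange(hsv,(0,140,50),(8,255,255))|cv2.inRange(hsv,(172,140,50),(180,255,255))
    k=np.zeros_like(m);u0,v0,u1,v1=box;k[v0:v1,u0:u1]=1;m=m*k
    return m
E
python3 - <<'E'
from meas import *
T=load("top0");S=load("scene0")
scr=np.array([(62,507),(372,582),(167,92),(472,163)])/5+[285,105]-.5
P=np.array([ray(T,*p,0.016) for p in scr]); c=P.mean(0); print("plate c",c)
print("sides",[np.linalg.norm(P[a]-P[b]) for a,b in((0,1),(2,3),(0,2),(1,3))])
d=(P[2]-P[0]+P[3]-P[1]);yaw=np.arctan2(d[1],d[0]);e=(P[0]-P[1]+P[2]-P[3]);print("yaw",yaw,np.arctan2(-e[0],e[1]))
cor=np.array([(37,524),(388,612),(155,72),(495,155)])/5+[285,105]-.5
P=np.array([ray(T,*p,0.016) for p in cor]); print("corn c",P.mean(0),[np.linalg.norm(P[a]-P[b]) for a,b in((0,1),(2,3),(0,2),(1,3))]);d=(P[2]-P[0]+P[3]-P[1]);print(np.arctan2(d[1],d[0]))
for n,d,box in(("top",T,(315,175,351,215)),("scene",S,(300,200,345,235))):
    for nm,lo,hi in(("blue",(95,130,90),(115,255,255)),("yel",(22,130,90),(34,255,255))):
        p,k=cent(d,box,lo,hi); print(n,nm,p,k,ray(d,*p,0.045))
    # knob centre (dark, low variance) by hand
for n,d,p in(("top",T,np.array([248,318])/14+[315,175]-.5),("scene",S,np.array([367,205])/16+[300,200]-.5)): print(n,"knobtop",p,ray(d,*p,0.0575))
for n,d,box in(("top",T,(315,175,351,215)),("scene",S,(300,200,345,235))):
    m=redbox(d,box); c,_=cv2.findContours(m,cv2.RETR_EXTERNAL,cv2.CHAIN_APPROX_NONE)
    pts=np.vstack(c); r=cv2.minAreaRect(pts);print(n,r)
p=np.array([255,330])/16+[300,200]-.5
print("index",ray(S,*p,0.0405))
# disc: center from scene, ellipse
ce=np.array([363,255])/16+[300,200]-.5; print("disc scene",ray(S,*ce,0.045))
E
```

```text
plate c [ 0.58711352 -0.05419409  0.016     ]
sides [np.float64(0.2091968783717305), np.float64(0.2116075388508937), np.float64(0.2923854748634249), np.float64(0.29269650028706873)]
yaw -0.23815816513774435 -0.23602390280483096
corn c [ 0.58430024 -0.05453317  0.016     ] [np.float64(0.23695482769976156), np.float64(0.23675239857284067), np.float64(0.3190168602603011), np.float64(0.3185365914528467)]
-0.23987283541490556
top blue [331.0237467  192.24538259] 4 [ 0.51019775 -0.02971847  0.045     ]
top yel [326.74167987 195.99603803] 7 [ 0.49783658 -0.01586342  0.045     ]
scene blue [319.4726257  219.00167598] 8 [ 0.51106927 -0.03209734  0.045     ]
scene yel [326.2 218.4] 5 [ 0.49816154 -0.01829909  0.045     ]
top knobtop [332.21428571 197.21428571] [ 0.49178196 -0.0333156   0.0575    ]
scene knobtop [322.4375 212.3125] [ 0.49505555 -0.03371989  0.0575    ]
top ((331.9706115722656, 198.11766052246094), (14.067066192626953, 15.764815330505371), 14.03624439239502)
scene ((322.3077087402344, 218.4615020751953), (17.19570541381836, 19.414506912231445), 56.3099365234375)
index [ 0.51808064 -0.04087051  0.0405    ]
disc scene [ 0.49619779 -0.03354007  0.045     ]
```

Two independent views agree:

| Item | Estimate |
|---|---|
| Plate yaw | about -0.239 |
| Dial axis | about (0.494, -0.034), plate y about 0, as it must be |
| Dial angle | about -0.39 (one notch) |

The plan is to grip the knob at tool yaw 1.72, turn clockwise by 1.571, then back by 1.178. That leaves the jaws across the case. First I move above the knob.

Request:
arm_command:
  motion:
    - [-26,4,27,-0.17,0]
    - [-52,8,54,-0.34,0]
    - [-78,12,80,-0.51,0]
    - [-104,16,106,-0.68,0]
    - [-130,20,132,-0.85,0]
    - [-156,24,158,-1.03,0]
    - [-182,28,184,-1.2,0]
    - [-208,32,211,-1.37,0]
    - [-234,36,237,-1.55,0]
    - [-260,40,264,-1.72,0]
    - [-286,44,290,-1.9,0]
    - [-312,48,316,-2.07,0]
    - [-338,52,343,-2.24,0]
    - [-364,56,370,-2.42,0]
    - [-390,60,396,-2.6,0]
    - [-418,60,424,-2.77,0]
    - [-446,60,451.5,-2.936,0]
    - [-446,60,451.5,-2.936,0]
    - [-446,60,451.5,-2.936,0]
    - [-446,60,451.5,-2.936,0]
  newtons: 25

```text
time: 2.6
eef_pos: [0.4937, -0.0358, 0.1484]
eef_rot: [-1.57, 0.001, 1.717]
force: [-0.1, -0.4, 1.0]
finger_gap: 0.0855
```

Run:
```python
from bench import arm
import cv2,numpy as np
s=arm.observe()
for k in("time","q","eef_pos","eef_rot","force"): print(k,np.round(s[k],4))
for n in("scene","top"):
    d=arm.get_image(n); np.savez(f"pics/{n}1.npz",**d);cv2.imwrite(f"pics/{n}1.png",d["color"][:,:,::-1])
```

```text
time 2.6
q [ 0.6195  0.4802 -0.8014  1.9595  0.4439  0.8858  1.3029]
eef_pos [ 0.4937 -0.0358  0.1484]
eef_rot [-1.5699e+00  7.0000e-04  1.7174e+00]
force [-0.0614 -0.3683  0.9888]
```

View pics/scene1.png

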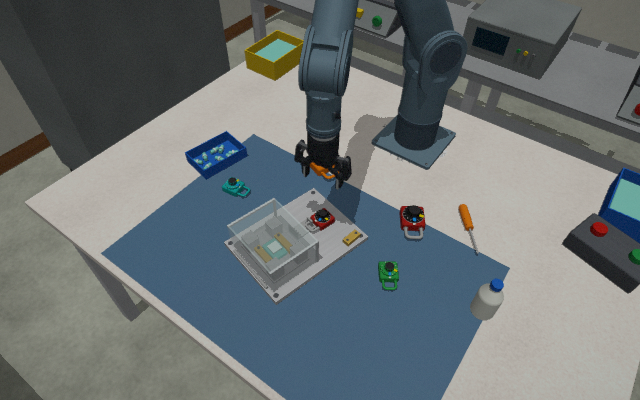

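The fingers are over the padlock at scene (325,175), nothing has been disturbed and the path down is clear. Next I descend to the knob.

Request:
arm_command:
  motion:
    - [2,20,0,0,0]
    - [2,40,0,0,0]
    - [2,60,0,0,0]
    - [2,80,0,0,0]
    - [2,92,0,0,0]
    - [2,99,0,0,0.3]
    - [2,99,0,0,0.4]
    - [2,99,0,0,0.5]
    - [2,99,0,0,0.5]
    - [2,99,0,0,0.5]

```text
time: 3.95
eef_pos: [0.4942, -0.0325, 0.0499]
eef_rot: [-1.571, 0.0, 1.72]
force: [0.2, 0.7, -0.4]
finger_gap: 0.0428
```

```bash
cat > snap.py <<'E'
import sys
from bench import arm
from h import *
n0=sys.argv[1]
s=arm.observe()
for k in("time","q","eef_pos","eef_rot","force","moment","finger_gap"): print(k,np.round(s[k],4))
for n in("scene","top"):
    d=arm.get_image(n); np.savez(f"pics/{n}{n0}.npz",**d)
a=load("scene"+n0)["color"][185:255,285:365,::-1];cv2.imwrite(f"pics/z{n0}.png",cv2.resize(a,None,fx=8,fy=8,interpolation=cv2.INTER_CUBIC))
E
python3 snap.py 2
```

```text
time 3.95
q [ 0.5085  0.6305 -0.6783  2.0177  0.61    0.7024  1.1615]
eef_pos [ 0.4942 -0.0325  0.0499]
eef_rot [-1.5714e+00  3.0000e-04  1.7199e+00]
force [ 0.1768  0.6981 -0.4269]
moment [ 0.0034 -0.0162  0.0067]
finger_gap 0.0428
```

View pics/z2.png

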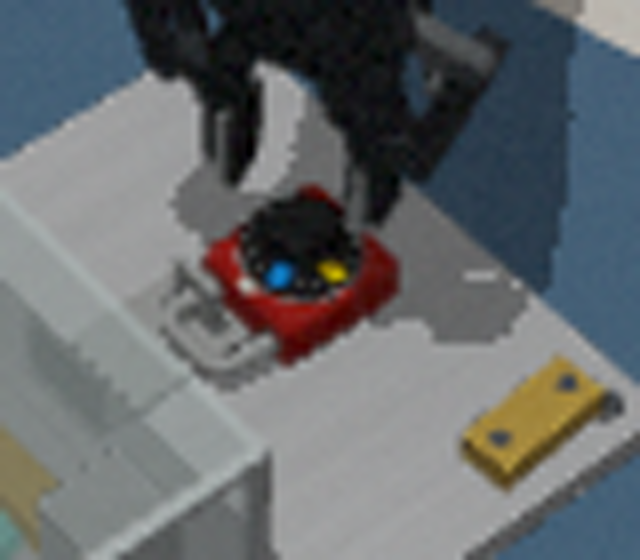

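The fingers straddle the knob. The blue mark shows at (280,273) in the crop and yellow at (332,271), both free to see. I'll lower slightly and close.

Request:
arm_command:
  motion:
    - [-1,1.5,0,0,0.6]
    - [-1,2,0,0,0.65]
    - [-1,2,0,0,0.7]
    - [-1,2,0,0,0.8]
    - [-1,2,0,0,0.9]
    - [-1,2,0,0,0.9]
  newtons: 30

```text
time: 4.8
eef_pos: [0.4941, -0.0334, 0.0476]
eef_rot: [-1.571, 0.0, 1.72]
force: [0.3, -0.7, -0.4]
finger_gap: 0.0084
```

```bash
python3 snap.py 3
```

```text
time 4.8
q [ 0.5077  0.6344 -0.6751  2.018   0.6135  0.699   1.1608]
eef_pos [ 0.4941 -0.0334  0.0476]
eef_rot [-1.5708  0.      1.7201]
force [ 0.3137 -0.7098 -0.363 ]
moment [ 0.0268 -0.0599  0.0019]
finger_gap 0.0084
```

View pics/z3.png

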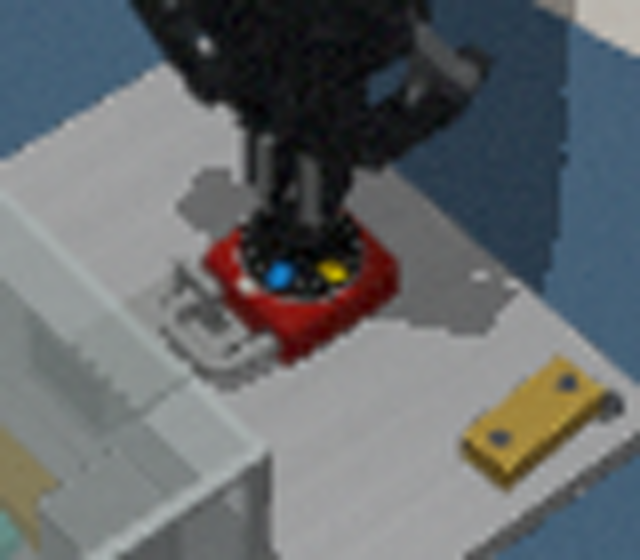

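The gap closed to 8 mm, so the knob was missed. I'll find out why.

Run:
```python
from h import *
for n,b,k in(("scene3",(300,185,50,55),10),("top3",(305,165,60,60),10)):
    d=load(n);u,v,w,h=b
    im=d["color"][v:v+h,u:u+w,::-1].astype(float); im=np.clip(255*(im/255)**.45,0,255).astype(np.uint8)
    im=cv2.resize(im,None,fx=k,fy=k,interpolation=cv2.INTER_CUBIC)
    for p,c in(((.4941,-.0334,.0476),(0,0,255)),((.4941,-.0334,.0575),(0,255,0))):
        q=(proj(d,p)-[u,v]+.5)*k; cv2.circle(im,tuple(int(x) for x in q),4,c,-1)
    cv2.imwrite(f"pics/b_{n}.png",im)
d=load("scene3");V=d["view"]
# 3D of depth points around
vv,uu=np.mgrid[200:225,310:335]; z=d["z_map"][200:225,310:335]
X=np.stack([(uu-d["cx"])/d["fx"]*z,(vv-d["cy"])/d["fy"]*z,z],-1); W=(X-V[:3,3])@V[:3,:3]
np.set_printoptions(linewidth=250,precision=0,suppress=True)
print("z mm");print(W[::2,::1,2]*1000);print("x mm");print(W[::2,::1,0]*1000)
```

```text
z mm
[[  14.   16.   14.   14.   10.  118.  117.  117.  116.  114.  106.  105.   98.  125.  127.  134.  130.  123.  122.  123.  122.  121.  133.  142.  144.]
 [  16.   15.   11.   11.   13.   99.   99.  105.  105.  109.  103.   93.   87.  117.  117.  121.  125.  115.  122.  117.  127.  129.  131.  131.  134.]
 [  14.   15.   16.   13.   14.   87.   94.   97.  100.   99.   94.   89.  106.  108.  116.  112.  116.  109.  112.  120.  122.  122.  123.  124.  127.]
 [  14.   12.   15.   13.   13.   82.   85.   88.   91.   90.   87.   77.   99.   99.   98.   96.  101.  100.   92.   14.   13.  113.   13.   14.   11.]
 [  13.   17.   14.   14.   11.   15.   17.   83.   81.   78.   76.   71.   88.   91.   92.   90.   90.   89.   78.   17.   10.   16.   14.   10.   17.]
 [  12.   13.   18.   14.   13.   16.   13.   71.   75.   72.   58.   57.   80.   86.   77.   82.   85.   79.   15.   14.   17.   14.   16.   12.   13.]
 [  16.   14.   15.   14.   16.   14.   43.   43.   56.   55.   57.   53.   75.   73.   72.   58.   58.   44.   43.   12.   15.   14.   16.   17.   17.]
 [  18.   12.   13.   37
[... 2189 characters left out ...]
7.  505.  503.  503.  500.  497.  490.  491.  486.  486.  482.  477.  476.  475.  456.]
 [ 512.  515.  515.  514.  512.  512.  515.  511.  510.  507.  505.  507.  502.  501.  499.  501.  498.  496.  492.  492.  484.  483.  481.  479.  477.]
 [ 527.  524.  517.  517.  519.  515.  515.  515.  516.  516.  512.  509.  509.  506.  508.  504.  502.  498.  495.  495.  490.  489.  485.  481.  476.]
 [ 528.  527.  527.  519.  519.  520.  520.  519. 1138.  517.  515.  515.  511.  512.  509.  505.  506.  501.  500.  497.  491.  486.  487.  479.  475.]
 [ 526.  530.  524.  518.  520.  521.  520.  522.  521.  520.  519.  519.  516.  517.  512.  510.  504.  502.  499.  494.  492.  486.  485.  482.  482.]]
```

View pics/b_scene3.png

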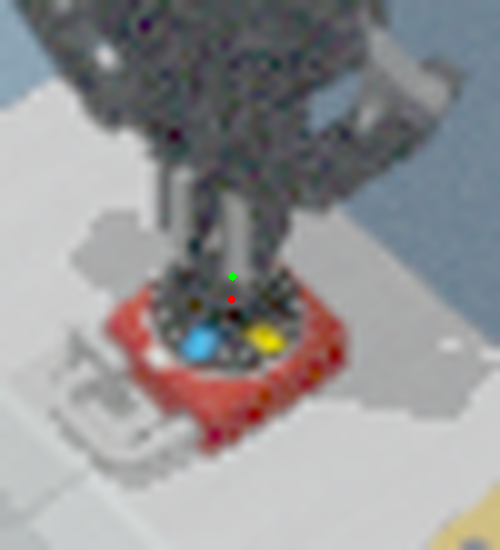

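View pics/b_top3.png

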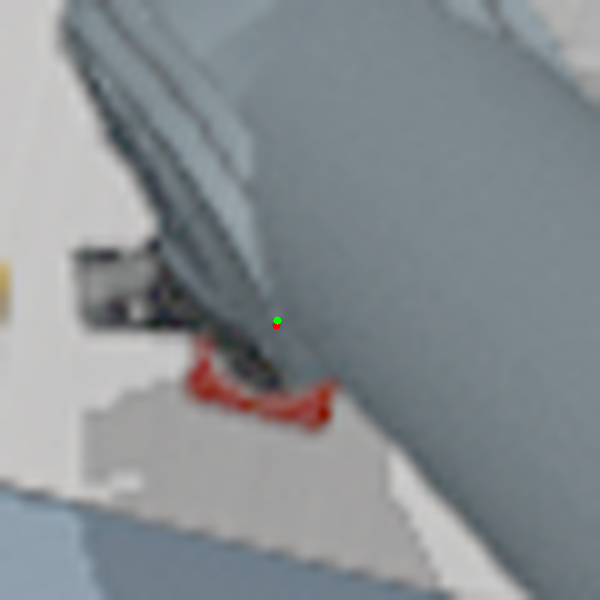

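The depth map puts the finger ends near z 0.068, with the knob top still visible below them at 0.057, although the TCP reads 0.048. So the finger ends are about 20 mm above the reported TCP, and the jaws closed over the knob. I'll open and feel downward in steps.

Request:
arm_command:
  motion:
    - [0,0,0,0,0.5]
    - [0,0,0,0,0.5]
    - [0,0,0,0,0.5]
    - [0,4,0,0,0.5]
    - [0,8,0,0,0.5]
    - [0,12,0,0,0.5]
    - [0,12,0,0,0.5]
    - [0,12,0,0,0.5]

```text
time: 5.9
eef_pos: [0.4941, -0.0334, 0.0356]
eef_rot: [-1.571, -0.0, 1.72]
force: [0.6, -0.4, 0.8]
finger_gap: 0.0428
```

```bash
cat > fing.py <<'E'
import sys
from h import *
d=load("scene"+sys.argv[1]);V=d["view"]
vv,uu=np.mgrid[185:230,300:345]; z=d["z_map"][185:230,300:345]
X=np.stack([(uu-d["cx"])/d["fx"]*z,(vv-d["cy"])/d["fy"]*z,z],-1); W=(X-V[:3,3])@V[:3,:3]
np.set_printoptions(linewidth=300,precision=0,suppress=True)
print(np.round(W[:,:,2]*1000)[5:36,4:].astype(int))
E
python3 snap.py 4; python3 fing.py 4
```

```text
time 5.9
q [ 0.4935  0.6537 -0.657   2.0217  0.6344  0.6772  1.1434]
eef_pos [ 0.4941 -0.0334  0.0356]
eef_rot [-1.5708 -0.      1.7201]
force [ 0.5523 -0.3556  0.8379]
moment [ 0.0315 -0.0168 -0.0523]
finger_gap 0.0428
[[134 132 114 ...  -1  -4  -3]
 [132 130 112 ...   1   2   0]
 [123 127 112 ...   0  -2 159]
 ...
 [ 15  18  12 ...  16  17  14]
 [ 13  13  21 ...  14  13  13]
 [ 14  17  16 ...  18  15  14]]
```

View pics/z4.png

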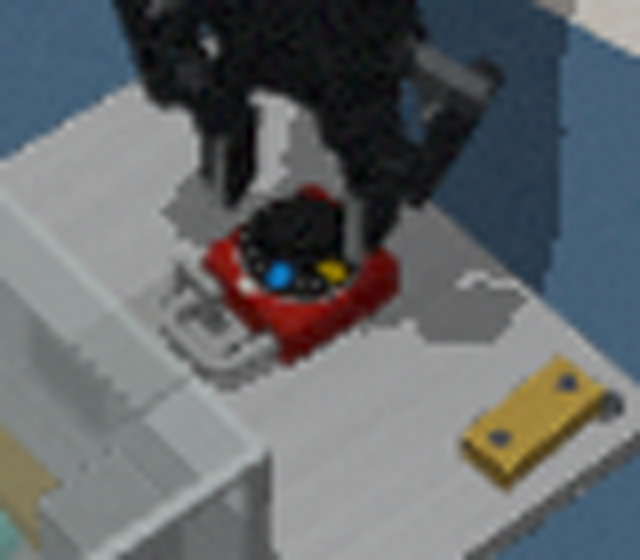

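No contact yet, and the finger ends are still above the disc. I'll continue down gently.

Request:
arm_command:
  motion:
    - [0,0,0,0,0.58]
    - [0,0,0,0,0.58]
    - [0,1,0,0,0.58]
    - [0,2,0,0,0.58]
    - [0,3,0,0,0.58]
    - [0,4,0,0,0.58]
    - [0,4,0,0,0.58]

```text
time: 6.88
eef_pos: [0.494, -0.0334, 0.0315]
eef_rot: [-1.571, -0.0, 1.72]
force: [-0.1, -0.3, 0.1]
finger_gap: 0.0359
```

```bash
sed -i 's/suppress=True/suppress=True,threshold=100000/' fing.py; python3 snap.py 5; python3 fing.py 5
```

```text
time 6.875
q [ 0.4887  0.6602 -0.6508  2.023   0.6415  0.6699  1.1376]
eef_pos [ 0.494  -0.0334  0.0315]
eef_rot [-1.5706e+00 -1.0000e-04  1.7201e+00]
force [-0.076  -0.258   0.1396]
moment [-0.0268 -0.032   0.0722]
finger_gap 0.0359
[[ 132  132  129  127  118  117  113  144  147  156  160  182  183  185  186  185  186  189  187  194  188  189  188  187  187  186  184  170  175  175  174  167  163  164   -3    3    1   -3    5   -6   -6]
 [ 130  129  124  108  112  113  116  110  140  154  156  155  158  157  187  181  183  187  181  183  185  187  183  184  167  168  169  173  171  172  170  168  160  160   -6   -2   -8    0   -1    0    2]
 [ 125  127  124  109  108  110  109  109  147  146  154  155  154  153  148  150  150  152  153  158  160  156  157  165  163  164  164  167  168  169  169  170  161  160  160    0   -2   -1   -2   -1   -3]
 [ 122  122  123  110  112  110  110  108  141  148  150  151  150  139  143  146  145  150  150  156  162  160  159  157  157  160  164  166  166  168  165  166  161  159  160  156  158   -2   -3   -5   -6]
 [ 119  119  120  108  110  111  1
[... 4882 characters left out ...]
  41   38   41   38   14   14   14   13   15   14   13   11   14   16   16]
 [  18   15   13   37   39   36   29   30   33   33   38   44   43   44   41   43   44   45   41   48   43   41   44   44   55   43   38   39   42   36   36    9   12   15   13   12   13   12   15   17   16]
 [  16   14   19   31   37   38   37   30   34   33   38   36   41   45   43   46   46   42   42   43   47   46 1005   43   39   37   38   36   37   33 1005    9   14   18   16   16   18   14   11   12   12]
 [  16   19   18   27   24   38   39   37   29   31   35   39   38   40   42   42   43   46   42   44   46   45   41   44   39   38   40   36   33   29   26   15   15   13   16   13   14   12   15   16   14]]
```

View pics/z5.png

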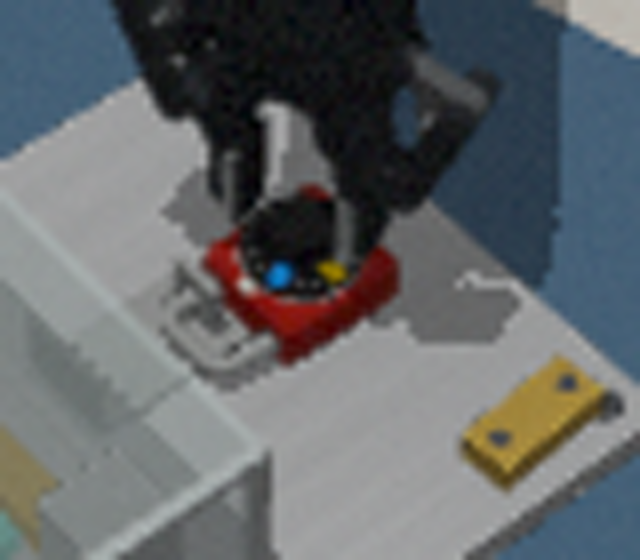

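The finger ends are now at z of about 0.055, an offset of about 22 mm, so they need another 6 mm.

Request:
arm_command:
  motion:
    - [0,1.5,0,0,0.58]
    - [0,3,0,0,0.58]
    - [0,4.5,0,0,0.58]
    - [0,6,0,0,0.58]
    - [0,6,0,0,0.58]

```text
time: 7.6
eef_pos: [0.494, -0.0334, 0.0254]
eef_rot: [-1.57, -0.0, 1.72]
force: [-0.6, 0.3, 0.2]
finger_gap: 0.036
```

```bash
python3 snap.py 6; python3 fing.py 6|tail -16
```

```text
time 7.6
q [ 0.4815  0.67   -0.6415  2.0245  0.652   0.659   1.1288]
eef_pos [ 0.494  -0.0334  0.0254]
eef_rot [-1.5705e+00 -1.0000e-04  1.7200e+00]
force [-0.6283  0.2859  0.2373]
moment [ 0.0039 -0.0313 -0.0187]
finger_gap 0.036
 [  14   13   12   13   17   15   11   79   82   85   85   84   75   72   14   15   10   16   11   12   10  115  113  118  118  113  108  101   99  101  101  103  103  126  129  130  130  132    0    4    1]
 [  11   16   10   12   14   15   15   77   76   79   79   80   75   68   16   11   15   13 1005   17   17   10  113  112  118  112  107   97  103   99  103  103  121  125  125  125  126  130   -1   -5    1]
 [   9   14   11   11   11   15   17   69   70 1005   78   73   68   64   15   15   13   14   13   14   14   16  101  103  105  107  105   98  103  102  105  115  118  115  121  123  122    0   -2    0   -4]
 [  16   14 1005   17   12   12   17   69   65   73   74   73   64   59   16   12   16   12   14   39   36   13   17  102   99  102  103  100  101  103  107  110  117  115 1005  118   -4   -1   -1   -2   -4]
 [  14    9   12   14   16   14   18 
[... 1759 characters left out ...]
  61   60   37   39   15 1005   13   12   12   15   17   14   15 1005   16]
 [  12   15   13   34   35   37   31   35   33   40   36   38   43   45   45   43   46   47   45   44   39   42   53   53   54   50   57   37   39   36   31   11   13   12   16   18   17   14   15   15   13]
 [  15   19   15   33   35   40   37   32   34   36   39   39   41   43   41   44   43   46   47   44   46   47   45   53   52   40   40   33   37   33   33   15   15   17   15   13   14   14   12   10   13]
 [  17   20   18   27   24   35   35   38   30   34 1005   39   35   39   43   44   43   43   43   46   41   45   43   37   40   40   35   34   31   31   22   14   13   15   17   14   11   15   13   12   14]]
```

View pics/z6.png

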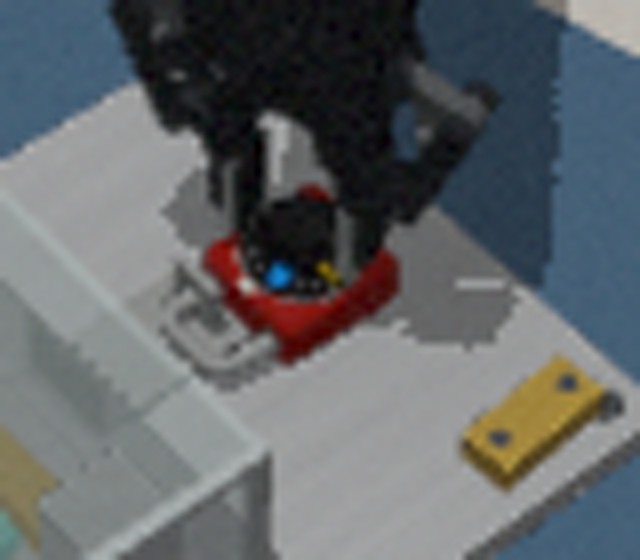

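The finger ends are at about 0.050, alongside the knob. Now I close.

Request:
arm_command:
  motion:
    - [0,0,0,0,0.65]
    - [0,0,0,0,0.7]
    - [0,0,0,0,0.8]
    - [0,0,0,0,0.9]
    - [0,0,0,0,0.9]
  newtons: 30

```text
time: 8.32
eef_pos: [0.4942, -0.0333, 0.0258]
eef_rot: [-1.571, 0.0, 1.72]
force: [-1.4, 0.1, 5.4]
finger_gap: 0.0221
```

```bash
python3 snap.py 7
```

```text
time 8.325
q [ 0.4816  0.6694 -0.6419  2.0244  0.6517  0.6593  1.1288]
eef_pos [ 0.4942 -0.0333  0.0258]
eef_rot [-1.571   0.      1.7201]
force [-1.4338  0.0546  5.3549]
moment [ 0.1177  0.3487 -0.0205]
finger_gap 0.0221
```

View pics/z7.png

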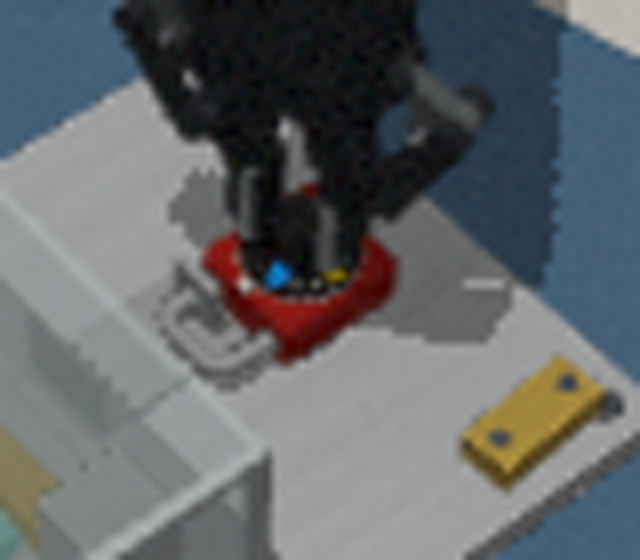

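The knob is gripped. Now I turn clockwise by 1.571 (4 notches).

Request:
arm_command:
  motion:
    - [0,0,0,0.1,0.9]
    - [0,0,0,0.2,0.9]
    - [0,0,0,0.3,0.9]
    - [0,0,0,0.4,0.9]
    - [0,0,0,0.5,0.9]
    - [0,0,0,0.6,0.9]
    - [0,0,0,0.7,0.9]
    - [0,0,0,0.8,0.9]
    - [0,0,0,0.9,0.9]
    - [0,0,0,1.0,0.9]
    - [0,0,0,1.1,0.9]
    - [0,0,0,1.2,0.9]
    - [0,0,0,1.3,0.9]
    - [0,0,0,1.4,0.9]
    - [0,0,0,1.5,0.9]
    - [0,0,0,1.57,0.9]
    - [0,0,0,1.57,0.9]
    - [0,0,0,1.57,0.9]

```text
time: 10.68
eef_pos: [0.493, -0.0348, 0.0257]
eef_rot: [-1.572, 0.002, 0.149]
force: [-3.0, -3.2, 9.4]
finger_gap: 0.0223
```

```bash
python3 snap.py 8
```

```text
time 10.675
q [ 0.1848  0.5874 -0.258   2.0421  0.279   0.547  -0.1224]
eef_pos [ 0.493  -0.0348  0.0257]
eef_rot [-1.5724  0.0023  0.1492]
force [-3.0444 -3.1711  9.4314]
moment [-0.6982  0.7807 -0.0494]
finger_gap 0.0223
```

View pics/z8.png

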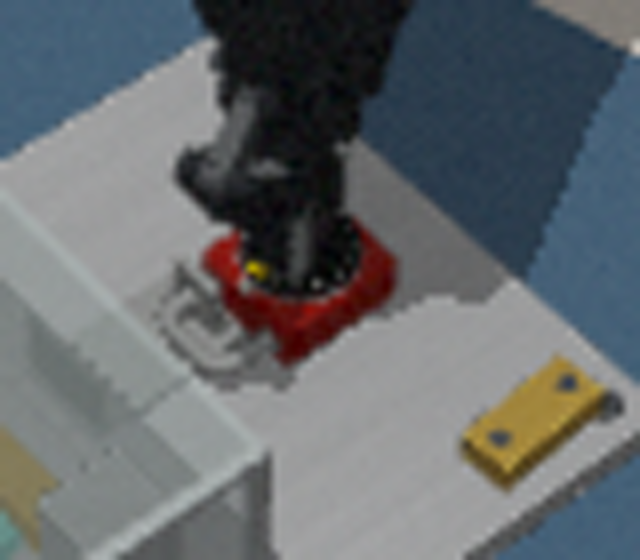

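```bash
cat > ang.py <<'E'
import sys
from meas import *
S=load("scene"+sys.argv[1]); box=(300,195,345,240)
im=S["color"][205:235,305:340,::-1].astype(float); im=np.clip(255*(im/255)**.5,0,255).astype(np.uint8)
cv2.imwrite(f"pics/y{sys.argv[1]}.png",cv2.resize(im,None,fx=20,fy=20,interpolation=cv2.INTER_CUBIC))
for nm,lo,hi in(("blue",(95,150,70),(115,255,255)),("yel",(22,130,90),(34,255,255))):
    try:
        p,k=cent(S,box,lo,hi); print(nm,p,k,ray(S,*p,0.045))
    except Exception as e: print(nm,"none")
c,_=cv2.findContours(redbox(S,box),cv2.RETR_EXTERNAL,cv2.CHAIN_APPROX_NONE)
print(cv2.minAreaRect(np.vstack(c)))
E
python3 ang.py 0; python3 ang.py 7; python3 ang.py 8
```

```text
blue [319.47612489 219.00229568] 10 [ 0.51106526 -0.03208821  0.045     ]
yel [327.85148515 220.42503536] 6 [ 0.50129785 -0.01041136  0.045     ]
((322.3077087402344, 218.4615020751953), (17.19570541381836, 19.414506912231445), 56.3099365234375)
blue [319.32104455 219.08550947] 9 [ 0.51156207 -0.0322598   0.045     ]
yel [334.89640131 228.58887677] 5 [0.51307789 0.02165344 0.045     ]
((322.3077087402344, 218.4615020751953), (17.19570541381836, 19.414506912231445), 56.3099365234375)
blue none
yel [326.99657534 226.11729452] 6 [ 0.51898907 -0.00069723  0.045     ]
((322.0, 221.5), (15.0, 22.0), 90.0)
```

View pics/y8.png

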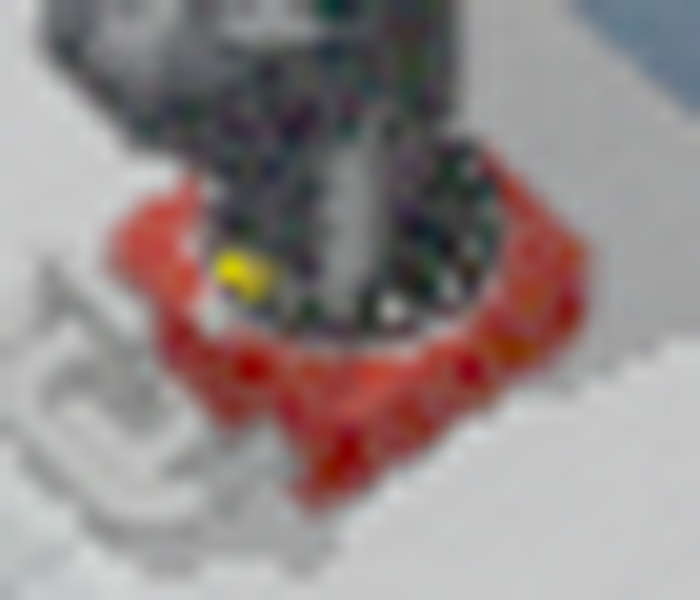

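View pics/y7.png

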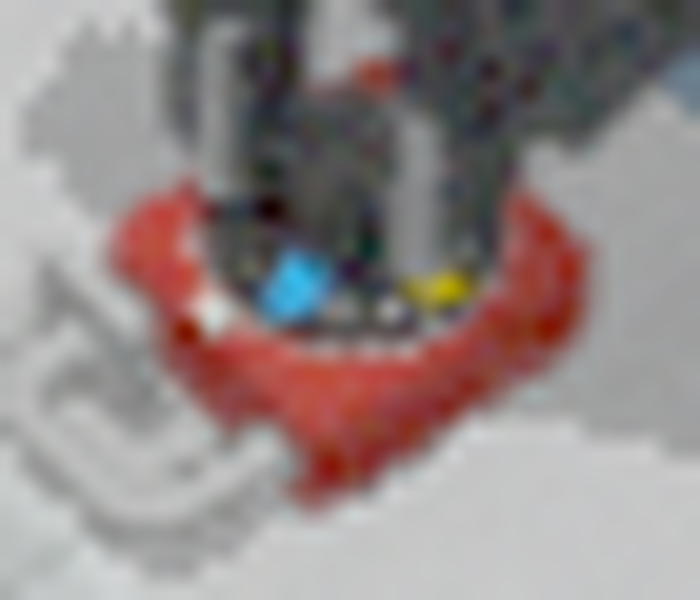

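Run:
```python
from meas import *
S=load("scene8");S7=load("scene7")
c=np.array([.4940,-.0337])
for d in (S,S7):
  for nm,lo,hi,b in(("yel",(22,120,80),(34,255,255),(310,212,332,224)),("blue",(95,150,70),(115,255,255),(312,212,330,224))):
    try:
      p,k=cent(d,b,lo,hi);w=ray(d,*p,.045)[:2]-c;print(nm,p,k,w,np.hypot(*w),np.arctan2(w[1],w[0]))
    except Exception as e: print(nm,e)
for p in((213,312),(208,315)):
  q=np.array(p)/20+[305,205]-.5
  w=ray(S,*q,.0405)[:2]-c;print("idx",w,np.hypot(*w),np.arctan2(w[1],w[0]))
```

```text
yel [316.64632455 218.33425798] 3 [ 0.01983633 -0.00613205] 0.02076251764698434 -0.2998136609928121
blue Weights sum to zero, can't be normalized
yel [326.54255319 219.        ] 2 [0.00533678 0.01741565] 0.018214998186302244 1.2734454401543531
blue [319.32104455 219.08550947] 9 [0.01756207 0.0014402 ] 0.017621023347884474 0.08182325255860383
idx [ 0.02448668 -0.00786802] 0.025719705815339795 -0.3108985757495171
idx [ 0.02533215 -0.00810966] 0.026598575635974654 -0.3098236341387299
```

Yellow lies on the index line: bearing -0.30 against -0.31. The case has not moved. Next I turn back anticlockwise by 1.178.

Request:
arm_command:
  motion:
    - [0,0,0,-0.1,0.9]
    - [0,0,0,-0.2,0.9]
    - [0,0,0,-0.3,0.9]
    - [0,0,0,-0.4,0.9]
    - [0,0,0,-0.5,0.9]
    - [0,0,0,-0.6,0.9]
    - [0,0,0,-0.7,0.9]
    - [0,0,0,-0.8,0.9]
    - [0,0,0,-0.9,0.9]
    - [0,0,0,-1.0,0.9]
    - [0,0,0,-1.1,0.9]
    - [0,0,0,-1.178,0.9]
    - [0,0,0,-1.178,0.9]
    - [0,0,0,-1.178,0.9]

```text
time: 12.52
eef_pos: [0.4941, -0.0338, 0.0258]
eef_rot: [-1.571, 0.001, 1.328]
force: [-1.7, 0.5, 4.9]
finger_gap: 0.0222
```

```bash
python3 snap.py 9; python3 ang.py 9
```

```text
time 12.525
q [ 0.4146  0.6429 -0.5524  2.028   0.5689  0.6248  0.8055]
eef_pos [ 0.4941 -0.0338  0.0258]
eef_rot [-1.5709e+00  6.0000e-04  1.3277e+00]
force [-1.7254  0.5354  4.9174]
moment [-0.1456  0.3379 -0.025 ]
finger_gap 0.0222
blue [317.42538265 217.86734694] 7 [ 0.51119648 -0.03907838  0.045     ]
yel [333.57309322 228.81991525] 5 [0.51588693 0.01919747 0.045     ]
((321.80694580078125, 221.78277587890625), (22.255645751953125, 14.621784210205078), 3.3664605617523193)
```

View pics/y9.png

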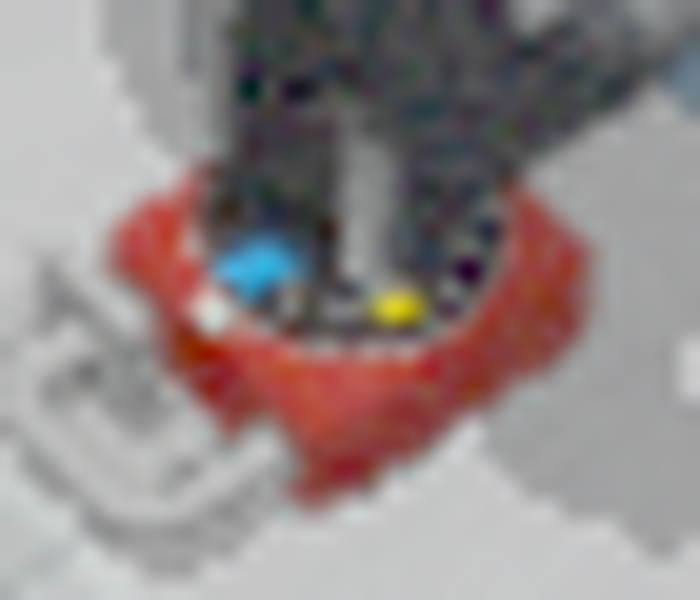

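Blue is at the index (bearing -0.304 against -0.31). Now I open, and lower beside the case.

Request:
arm_command:
  motion:
    - [0,0,0,0,0.4]
    - [0,0,0,0,0.2]
    - [0,-2,0,0,0.15]
    - [0,-2,0,0,0.15]
    - [0,-2,0,0,0.15]
    - [0,-2,0,0,0.15]
    - [0,3,0,0,0.15]
    - [0,9,0,0,0.15]
    - [0,15,0,0,0.15]
    - [0,18,0,0,0.15]
    - [0,18,0,0,0.15]

```text
time: 14.0
eef_pos: [0.4939, -0.0334, 0.0073]
eef_rot: [-1.57, 0.0, 1.328]
force: [0.1, 0.9, 0.4]
finger_gap: 0.0727
```

```bash
python3 snap.py 10; python3 ang.py 10
```

```text
time 14.0
q [ 0.3929  0.6741 -0.5255  2.0318  0.5975  0.59    0.7809]
eef_pos [ 0.4939 -0.0334  0.0073]
eef_rot [-1.5702e+00  1.0000e-04  1.3282e+00]
force [0.1271 0.9483 0.396 ]
moment [-0.0128  0.0307  0.054 ]
finger_gap 0.0727
blue [317.42246331 217.85896618] 7 [ 0.51117714 -0.03910271  0.045     ]
yel [329.35722679 224.51175088] 8 [0.51055719 0.00128024 0.045     ]
((318.7500305175781, 220.75003051757812), (17.677669525146484, 9.899495124816895), 45.0)
```

View pics/z10.png

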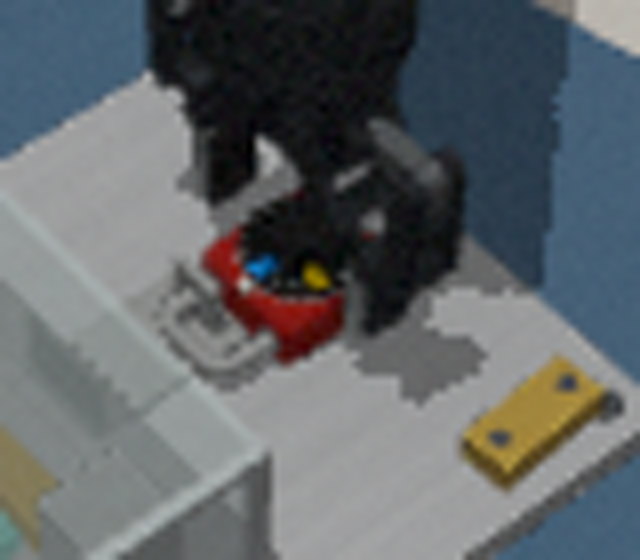

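View pics/y10.png

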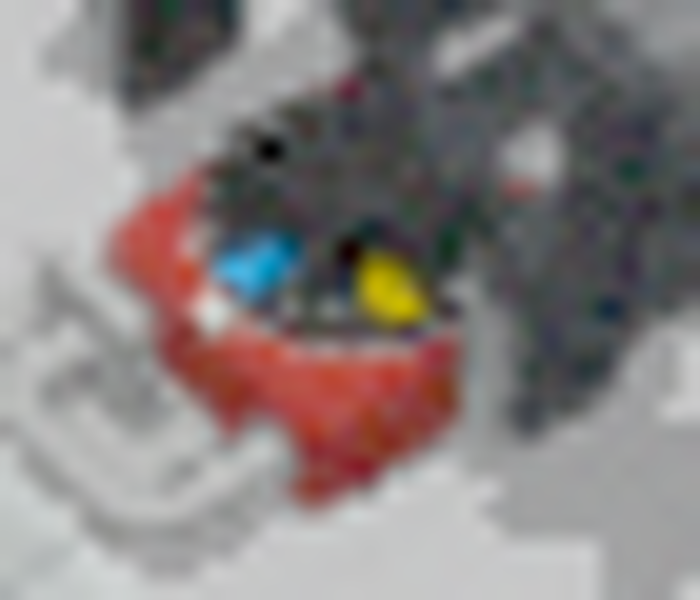

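Run:
```python
from h import *
d=load("scene10");V=d["view"]
vv,uu=np.mgrid[190:232,305:348]; z=d["z_map"][190:232,305:348]
X=np.stack([(uu-d["cx"])/d["fx"]*z,(vv-d["cy"])/d["fy"]*z,z],-1); W=(X-V[:3,3])@V[:3,:3]
np.set_printoptions(linewidth=300,threshold=100000)
print(np.round(W[8:,:,2]*1000).astype(int))
```

```text
[[  15   17   16   87   89  103  105  111  111   93  110  111  115  121  120  128  159  157  157  160  144  149  149  158  153  153  151  150  147  145    0    0    2   -1    0   -1   -2   -2   -2   -6   -3   -3    2]
 [  14   14   13   84   85   87  103  108   79   80   72  110  112  116  134  137  135  134  136  135  144  147  147  152  151  151  149  143  140  143   -4   -3   -2   -2   -2   -3    1    1   -3   -1    0    0   -2]
 [  11   16   15   81   80   83   89   78   76   71   72  103  106  111  130  135  135  135  132  132  141  138  141  143  148  146  145  140  141  142    1   -4    1    0   -3   -2    0    1    0    0   -1   -4   -5]
 [  13   12   17   15   69   74   78   77   76   74   69   68  104  106  126  131  131  135  130  132  134  137  142  141  147  144  141  142  144  142   -1    0    0    0   -4   -2   -4    1   -2   -1    3   -3   -3]
 [  14   17   13   13   69   73   76   72   66   66   64   63   14  101  108  126  128  131  128  124  128  133  137  142  141  140  142  140  140  142  140   -5   -3   -2   -2    0   -3   -1   -2    1   -4    0    2]
 [  13   1
[... 5612 characters left out ...]
  13   16   16   15   16    9   13   15   14]
 [ 104  104   16   28   29   35   28   24   34   29   30   27   27   14   21   25   26   19   15   11   16   13   14   12   14   16   16   13   14   16   11   13   14   13   16   13   14   13   11   14   15   12   15]
 [ 104  107  105   18   30   29   27   28   28   32   28   15   15   14   13   18   15   15   16   11   14   14   15   15   17   12   13   19   13   14   15   17   14   15   13   16   14   16   13   18   15   14   11]
 [ 105  106  106  104   22   27   25   27   26   21   16   11   11   13   13   14   13   14   16   12   15   12   15   11   15   16   14   17   16   14   16   15   14   10   16   12   12   12   16   18   16   14   12]]
```

The finger ends are at about 0.039 with the jaws open, and the palm is well above the knob. I'll go down 12 mm, then close on the case.

Request:
arm_command:
  motion:
    - [0,4,0,0,0.15]
    - [0,8,0,0,0.15]
    - [0,12,0,0,0.2]
    - [0,12,0,0,0.3]
    - [0,12,0,0,0.36]
    - [0,12,0,0,0.4]
    - [0,12,0,0,0.45]
    - [0,12,0,0,0.5]
    - [0,12,0,0,0.6]
    - [0,12,0,0,0.6]
  newtons: 40

```text
time: 15.35
eef_pos: [0.4942, -0.0336, -0.0041]
eef_rot: [-1.571, 0.0, 1.328]
force: [-1.1, -0.6, 5.4]
finger_gap: 0.0494
```

```bash
python3 snap.py 11
```

```text
time 15.35
q [ 0.379   0.6934 -0.5074  2.0331  0.6163  0.5678  0.7646]
eef_pos [ 0.4942 -0.0336 -0.0041]
eef_rot [-1.5712e+00  2.0000e-04  1.3279e+00]
force [-1.1376 -0.5902  5.4108]
moment [-0.0724  0.3165 -0.0344]
finger_gap 0.0494
```

View pics/z11.png

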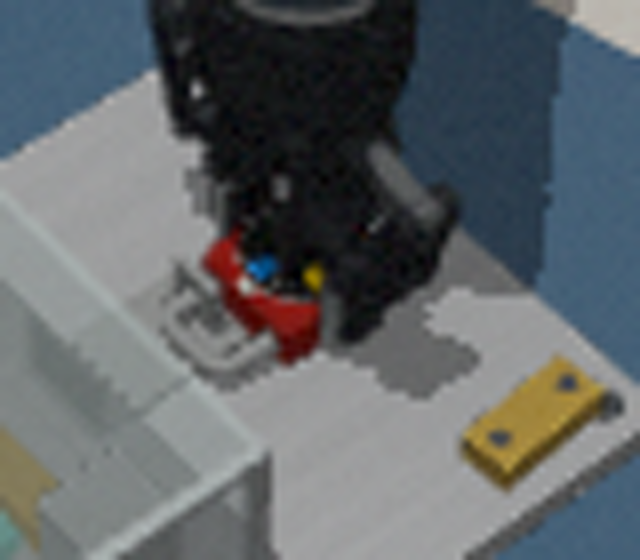

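The case is held at 49.4 mm. Tool +z is straight back from the cover, so I draw back gradually and watch the force.

Request:
arm_command:
  motion:
    - [0,-0.5,2,0,0.6]
    - [0,-0.5,4,0,0.6]
    - [0,-0.5,6,0,0.6]
    - [0,-0.5,8,0,0.6]
    - [0,-0.5,10,0,0.6]
    - [0,-0.5,12,0,0.6]
    - [0,-0.5,14,0,0.6]
    - [0,-0.5,16,0,0.6]
    - [0,-0.5,16,0,0.6]

```text
time: 16.58
eef_pos: [0.4782, -0.0296, -0.004]
eef_rot: [-1.57, 0.0, 1.328]
force: [0.3, 0.6, -5.2]
finger_gap: 0.0494
```

```bash
python3 snap.py 12
```

```text
time 16.575
q [ 0.372   0.6758 -0.5035  2.0728  0.6224  0.5443  0.7437]
eef_pos [ 0.4782 -0.0296 -0.004 ]
eef_rot [-1.5703e+00  2.0000e-04  1.3282e+00]
force [ 0.3088  0.5979 -5.2224]
moment [ 0.0213 -0.109  -0.0097]
finger_gap 0.0494
```

View pics/z12.png

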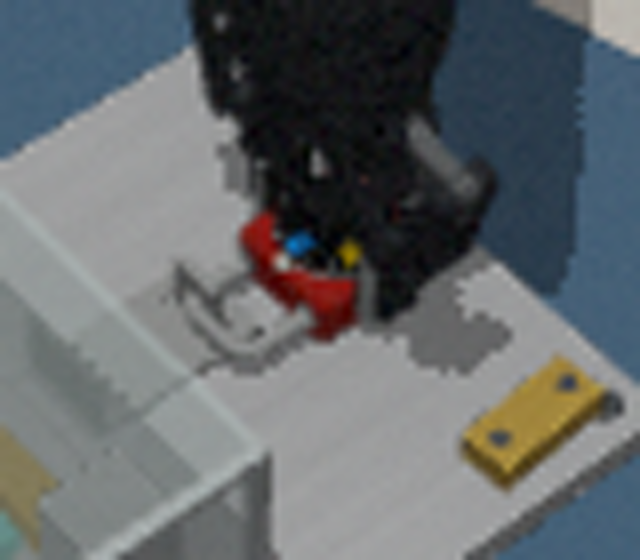

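The force shows no lock stop, and the shackle is coming out (bow against the staple at crop (190,290)). I'll continue.

Request:
arm_command:
  motion:
    - [0,0,2,0,0.6]
    - [0,0,4,0,0.6]
    - [0,0,6,0,0.6]
    - [0,0,8,0,0.6]
    - [0,0,9,0,0.6]
    - [0,0,9,0,0.6]

```text
time: 17.42
eef_pos: [0.4696, -0.0274, -0.0039]
eef_rot: [-1.571, 0.0, 1.328]
force: [1.3, -0.3, -4.7]
finger_gap: 0.0492
```

```bash
python3 snap.py 13
```

```text
time 17.425
q [ 0.3673  0.6662 -0.5007  2.0944  0.6264  0.5307  0.7311]
eef_pos [ 0.4696 -0.0274 -0.0039]
eef_rot [-1.5705e+00  1.0000e-04  1.3281e+00]
force [ 1.2642 -0.3379 -4.6762]
moment [-0.0622 -0.1465  0.0477]
finger_gap 0.0492
```

View pics/z13.png

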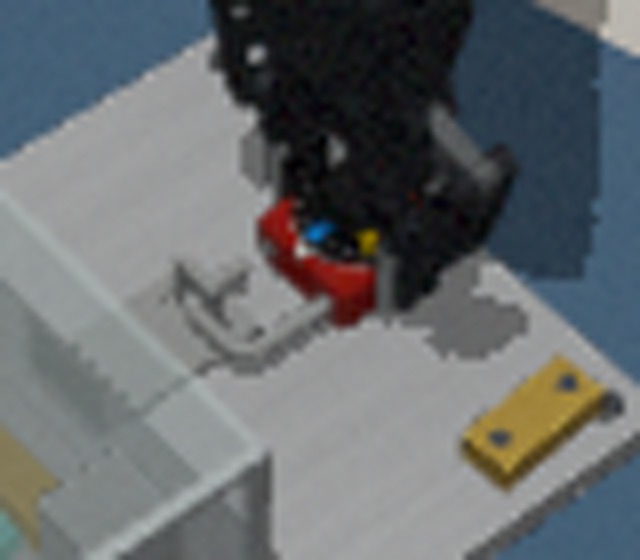

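The short leg's tip is clear of the case. I'll feel for the stop.

Request:
arm_command:
  motion:
    - [0,0,1,0,0.6]
    - [0,0,2,0,0.6]
    - [0,0,2,0,0.6]

```text
time: 17.9
eef_pos: [0.4679, -0.0269, -0.0039]
eef_rot: [-1.571, 0.0, 1.328]
force: [1.6, -0.5, -5.0]
finger_gap: 0.0497
```

Request:
arm_command:
  motion:
    - [0,0,0.7,0,0.6]
    - [0,0,1.5,0,0.6]
    - [0,0,1.5,0,0.6]

```text
time: 18.27
eef_pos: [0.4677, -0.0269, -0.0037]
eef_rot: [-1.573, -0.0, 1.328]
force: [5.7, -2.0, -6.8]
finger_gap: 0.0492
```

The pull now meets about 6 N, so that is the stop. The staple's middle should then be at padlock x 0.061 and is needed at 0.0325, which means 28.5 mm forward. I'll go most of the way and look.

Request:
arm_command:
  motion:
    - [0,0,-1.5,0,0.6]
    - [0,0,-3,0,0.6]
    - [0,0,-6,0,0.6]
    - [0,0,-9,0,0.6]
    - [0,0,-12,0,0.6]
    - [0,0,-15,0,0.6]
    - [0,0,-18,0,0.6]
    - [0,0,-21,0,0.6]
    - [0,0,-24,0,0.6]
    - [0,0,-27,0,0.6]
    - [0,0,-27,0,0.6]

```text
time: 19.65
eef_pos: [0.4929, -0.0331, -0.0039]
eef_rot: [-1.571, -0.0, 1.328]
force: [0.1, 0.6, -4.3]
finger_gap: 0.0489
```

```bash
python3 snap.py 14
python3 - <<'E'
from h import *
S=load("scene14"); im=S["color"][205:240,300:345,::-1].astype(float); im=np.clip(255*(im/255)**.5,0,255).astype(np.uint8)
cv2.imwrite("pics/y14.png",cv2.resize(im,None,fx=17,fy=17,interpolation=cv2.INTER_CUBIC))
S=load("top14"); im=S["color"][165:225,300:370,::-1].astype(float); im=np.clip(255*(im/255)**.5,0,255).astype(np.uint8)
cv2.imwrite("pics/t14.png",cv2.resize(im,None,fx=10,fy=10,interpolation=cv2.INTER_CUBIC))
E
```

```text
time 19.65
q [ 0.3789  0.6917 -0.5077  2.0363  0.6162  0.5662  0.7633]
eef_pos [ 0.4929 -0.0331 -0.0039]
eef_rot [-1.5711e+00 -1.0000e-04  1.3279e+00]
force [ 0.0787  0.5927 -4.278 ]
moment [0.046  0.0268 0.1039]
finger_gap 0.0489
```

View pics/y14.png

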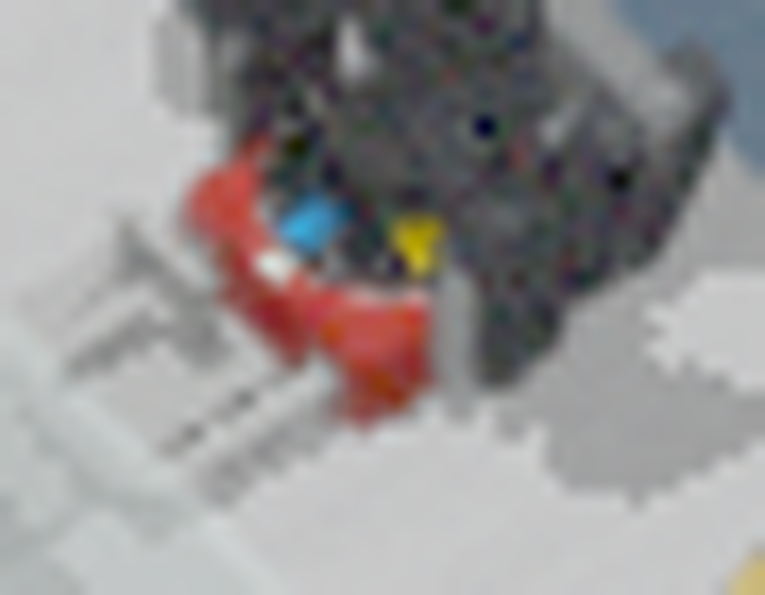

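View pics/t14.png

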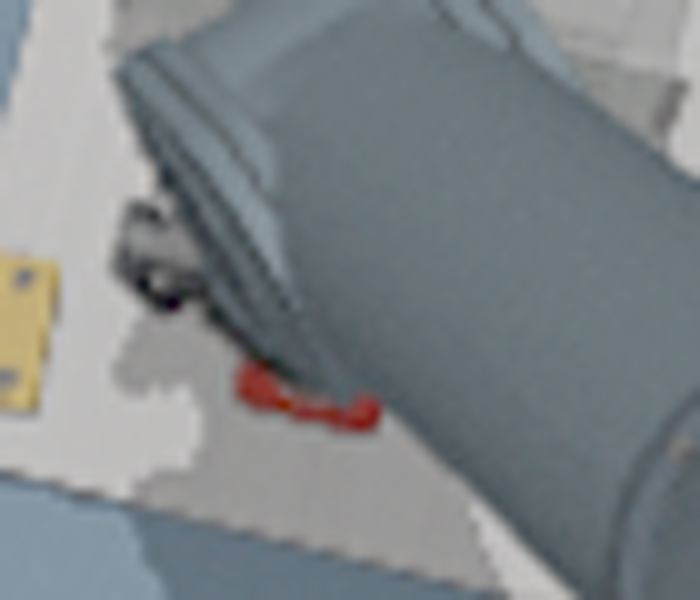

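The staple's middle is now at about padlock x 0.035, going by the travel. I'll add 2.5 mm, then lift a little and check the force.

Request:
arm_command:
  motion:
    - [0,0,-1.2,0,0.6]
    - [0,0,-2.5,0,0.6]
    - [0,0,-2.5,0,0.6]
    - [0,0,-2.5,0,0.6]

```text
time: 20.25
eef_pos: [0.495, -0.0337, -0.0039]
eef_rot: [-1.571, 0.0, 1.328]
force: [0.3, -0.9, -4.7]
finger_gap: 0.0489
```

Request:
arm_command:
  motion:
    - [0,-1,0,0,0.6]
    - [0,-2,0,0,0.6]
    - [0,-3,0,0,0.6]
    - [0,-4,0,0,0.6]
    - [0,-5,0,0,0.6]
    - [0,-5,0,0,0.6]
  newtons: 60

```text
time: 21.0
eef_pos: [0.4951, -0.0337, 0.0012]
eef_rot: [-1.571, 0.0, 1.328]
force: [0.0, -0.0, -5.0]
finger_gap: 0.0489
```

```bash
python3 snap.py 15
python3 - <<'E'
from h import *
S=load("scene15"); im=S["color"][205:240,300:345,::-1].astype(float); im=np.clip(255*(im/255)**.5,0,255).astype(np.uint8)
cv2.imwrite("pics/y15.png",cv2.resize(im,None,fx=17,fy=17,interpolation=cv2.INTER_CUBIC))
E
```

```text
time 21.0
q [ 0.3859  0.6856 -0.5161  2.0301  0.6074  0.5794  0.7734]
eef_pos [ 0.4951 -0.0337  0.0012]
eef_rot [-1.5709  0.      1.328 ]
force [ 0.0498 -0.0403 -5.0157]
moment [0.0228 0.0904 0.0437]
finger_gap 0.0489
```

View pics/y15.png

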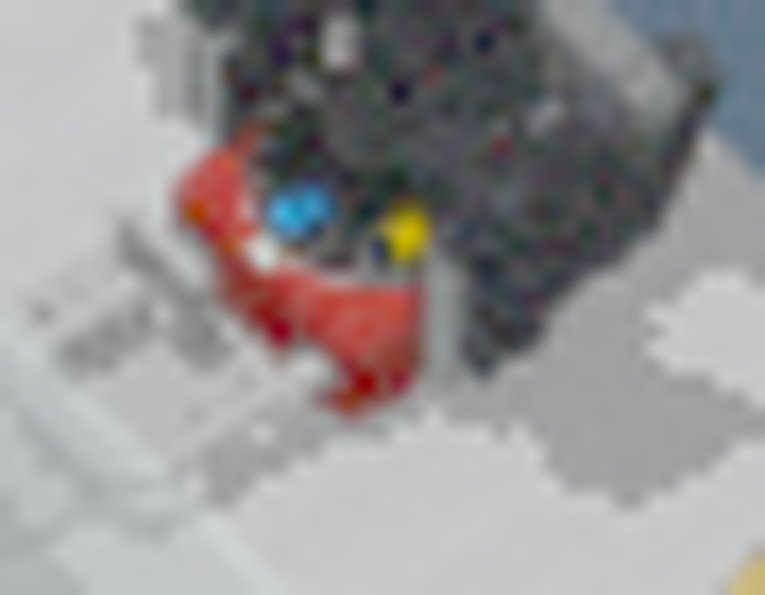

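It has lifted 5 mm with only the weight (5 N) on the wrist, so the staple stands free. I continue straight up to about 20 cm.

Request:
arm_command:
  motion:
    - [0,-4,0,0,0.6]
    - [0,-9,0,0,0.6]
    - [0,-16,0,0,0.6]
    - [0,-24,0,0,0.6]
    - [0,-34,0,0,0.6]
    - [0,-46,0,0,0.6]
    - [0,-60,0,0,0.6]
    - [0,-76,0,0,0.6]
    - [0,-94,0,0,0.6]
    - [0,-112,0,0,0.6]
    - [0,-130,0,0,0.6]
    - [0,-148,0,0,0.6]
    - [0,-162,0,0,0.6]
    - [0,-172,0,0,0.6]
    - [0,-179,0,0,0.6]
    - [0,-182,0,0,0.6]
    - [0,-182,0,0,0.6]
    - [0,-182,0,0,0.6]
    - [0,-182,0,0,0.6]
    - [0,-182,0,0,0.6]

```text
time: 23.6
eef_pos: [0.495, -0.0337, 0.1829]
eef_rot: [-1.57, 0.0, 1.328]
force: [-0.5, -0.3, -5.1]
finger_gap: 0.0487
```

```bash
python3 snap.py 16
python3 - <<'E'
from h import *
S=load("scene16"); im=S["color"][120:250,240:400,::-1].astype(float); im=np.clip(255*(im/255)**.6,0,255).astype(np.uint8)
cv2.imwrite("pics/y16.png",cv2.resize(im,None,fx=5,fy=4.6,interpolation=cv2.INTER_CUBIC))
E
```

```text
time 23.6
q [ 0.5687  0.4018 -0.7284  1.9305  0.3303  0.9312  1.0075]
eef_pos [ 0.495  -0.0337  0.1829]
eef_rot [-1.5705  0.      1.3281]
force [-0.4794 -0.2617 -5.1371]
moment [-0.0075  0.0067  0.0318]
finger_gap 0.0487
```

View pics/y16.png

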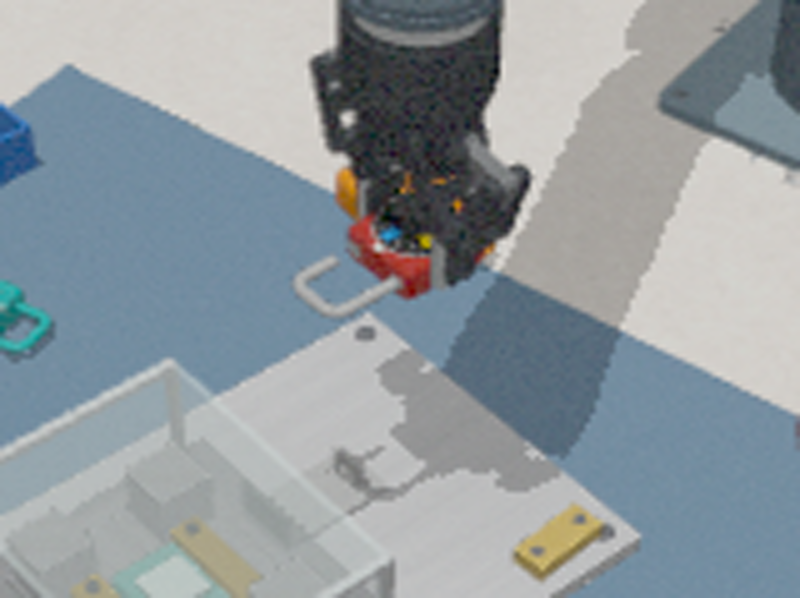

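The padlock hangs level with its dial up and its shackle open (bow at crop (305,290), tip clear of the case at (335,262)). The brass bar is untouched. I'll check the numbers, then hand in.

Run:
```python
from bench import arm
from meas import *
S=load("scene16")
f=lambda u,v:np.array([u/5+240-.5,v/4.6+120-.5])
b=ray(S,*f(307,298),.204+.012); i=ray(S,*f(377,247),.204+.0245)
print("bow-index dist, expect .0417 out / .0257 locked:",np.hypot(*(b-i)[:2]),b,i)
# height from depth of red case top
V=S["view"];z=S["z_map"];m=redbox(S,(305,160,340,190));ys,xs=np.nonzero(m);zz=z[ys,xs]
X=np.stack([(xs-S["cx"])/S["fx"]*zz,(ys-S["cy"])/S["fy"]*zz,zz],-1);W=(X-V[:3,3])@V[:3,:3]
print("case z range",np.percentile(W[:,2],[10,50,90]))
# others moved?
A=load("scene0")["color"].astype(int);B=S["color"].astype(int);df=np.abs(A-B).sum(2)
for n,bx in(("bar",(340,228,366,246)),("bottle",(470,275,506,322)),("tray",(183,132,250,178)),("driver",(455,200,482,256))):
    u0,v0,u1,v1=bx;print(n,df[v0:v1,u0:u1].mean())
s=arm.observe();print(s["time"],s["finger_gap"],np.abs(s["dq"]).max())
print(arm.hand_in())
```

```text
bow-index dist, expect .0417 out / .0257 locked: 0.04283800305428801 [ 0.56197103 -0.05306378  0.216     ] [ 0.52089033 -0.04092003  0.2285    ]
case z range [0.20898729 0.22120991 0.22551146]
bar 15.004273504273504
bottle 14.981678486997636
tray 14.890655418559376
driver 16.79695767195767
23.7 0.04891760729231507 0.002373236462329704
the job is handed in; nothing more can be done
None
```

The padlock is unlocked and lifted off the staple. I handed the job in at 23.7 s with it still held in the gripper; no verdict is given.

**What I did**
- I turned the dial clockwise four notches, and the image showed yellow at the index line within about 0.01 rad.
- I turned it back three notches to blue, also within about 0.01 rad of the line.
- I gripped the case and drew it back about 27 mm until the shackle reached its stop. I then shifted it about 28 mm forward so the staple stood in the gap, and lifted it straight up.

**Last checks before hand-in**
- **Shackle:** the bow is 42.8 mm from the index line, against 41.7 mm expected fully out and 25.7 mm locked.
- **Height:** the underside is about 0.20 m above the bench, worked out from the tool travel. The depth image of the case (0.21 to 0.225 m) agrees.
- **Hold:** the finger gap is 48.9 mm and the grip is set to 60 N. The wrist carries only the padlock's weight (about 5 N), and the arm is at rest.
- **Other objects:** the areas of the brass bar, bottle, parts tray and screwdriver differ from the first picture only by even image noise, so none shows any sign of having moved.

**What disagreed**
- **Finger ends:** they sat about 20 to 30 mm above the reported tool point, depending on the opening. My first close therefore passed over the knob without touching it. I set the heights from the depth image and contact instead.
- **Index line bearing:** I measured it at about -0.31 rad against a plate yaw of -0.24 rad. I put this down to calibration, since both marks were judged against the same line in the same pictures.

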